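# Tip up the counting slide and lay it in the tray

## Task

The wide counting slide with the H of dark grooves lies flush in its tip-up rest, where it cannot be gripped: press down on its end over the open hollow until it is tipped right up, then take it by the raised end and lower it into the shallow steel tray, letting go only when it is down, so that it lies flat and face up on the tray's floor. Leave the narrower slide with the round window lying in its own rest.

Things in the scene. Friction and masses are not known exactly. Their poses are not given: they have to be found in the camera images.
- chamber_mid (a point): Centre (half-way up) of the counting slide: pale slab 76 long (x) x 35 wide (y) x 4 mm thick (z up), 27 g, dark grooves forming an H on top. It starts level, top flush with a grey rest 30 mm high, fixed on the bench, cheeks 2 mm from its edges. Its -x end (towards the robot) lies over a hollow 54 mm wide, 26 mm deep, open at -x, reaching in to 22 mm from that end. Press about 6 mm in from it, fingers shut.
- tip_up (a joint): Turn of the rocker under the counting slide, rad: 0 level, 0.6 (stop) fully tipped, slide's +x end raised to 24 mm above the rest, free to grip across its 35 mm width. Slide and rocker turn together about a level y axis under the slide, 5 mm from its centre towards -x. Pressing the -x end takes 2 to 4 N; the stiff pivot stays where left. A 2.5 mm lip at the low end stops the slide slipping.
- ruler_mid (a point): Centre (half-way up) of the narrower slide, to be left alone: 76 long (x) x 25 wide (y) x 3 mm thick (z up), a white round window in the middle; it lies level in a second rest of the same kind.
- tray: Shallow open steel tray fixed on the bench, outside 210 (x) x 160 (y) x 10 mm high, walls and floor 4 mm thick (the inner floor is 4 mm above the bench). Origin: centre of its underside, z up.
Things that resemble listed ones, but are neither listed nor needed, are in the scene too. Leave any blue or purple look-alike of the part that bears chamber_mid alone.

How it is judged:
By the outcome, as a careful person would: the job done as asked, in the order asked, and still so for the second after the job is handed in, with the robot touching nothing.
It also fails if it takes over 45 s, if anything falls off the work surface, if the arm or the gripper's body presses on something with over 40 N, if the wrist force passes 120 N, or if a joint passes its speed limit or range.

## Robot

A 6-joint arm with a two-finger parallel gripper is mounted at the origin on the work surface. World frame = base frame: x ahead of the robot, y to its left, z up, the work surface at z = 0. Lengths are in m, angles in rad, forces in N, time in s.
With the tool pointing down it reaches from about 0.375 to 0.975 m from the base axis. Payload 3.8 kg.
Tool frame: the origin (TCP) lies midway between the tips of the shut fingers; the grasp point (between the pads) lies 19 mm behind it; z points along the fingers, y is the line along which they close (so a half turn about z gives the same grasp; the last joint's range is limited). The gripper opens to 85 mm and grips with 20 to 120 N. Pads are 22 mm wide; open, the fingers measure 114 mm over their backs; the gripper's body (76 mm by 85 mm) begins 54 mm behind the grasp point. The pads swing forward as they close: fully open they stand 13 mm farther back than shut.
Start: joints at [-1.325, 0.264, 1.604, -0, 1.274, -0.037], TCP at [0.188, -0.648, 0.231] pointing down, gripper open.
Joint ranges: [-2.63, 2.63], [-0.94, 2.18], [0.31, 2.57], [-1.31, 4.45], [0, 2.66], [-2.55, 2.55]. Speed limits (rad/s): [2.57, 2.57, 3.14, 3.14, 3.14, 3.14].

## Interface

Orientations are given as a rotation vector (axis times angle).
In Python, from workcell import bot, imaging gives the robot as it stands.
- The arm moves only by the tool step_arm, never from a script. Its argument "series" is a list of rows, each an object of numbers: "grip": the closure, from -1 (fully open) to 1 (shut); "x", "y", "z": the shift along the tool's x, y, z normalised to -1 to 1, where 1 is 500 mm; "ax", "ay", "az": the turn, a rotation vector about the tool's x, y, z normalised to -1 to 1, where 1 is 30 degrees. A call has 1 to 12 rows; each row is the pose to reach, as a shift and turn from the pose commanded when the call began, along the tool's axes at that moment; what a row does not reach only later rows make up. A row lasts 1/10 s, in which the tool goes at most 50 mm and 8.59 degrees, less where a joint would pass 70% of its speed; a pose out of reach is approached as far as the arm can. A call with a number of a shift or a turn outside -1 to 1 is refused whole. A call with a gripper value outside its range is refused whole. The fingers move at their own pace and stop on an object; "force" is the grip in N (left out, the last holds). Time passes only in rows, so rows that repeat a pose let the fingers close. It gives the time, the measured TCP pose, the force, the opening and the grip force at its end, in the units of the state.
- bot.read_state(): the state, without advancing time (a new reading comes with each control period).
- imaging.read_camera(name): name is "side" or "top" or "wrist"; returns a dict with "img" (400x640x3 uint8, red, green, blue), "fx", "fy", "cx", "cy" (pixels), "R" (3x3) and "t" (3): a world point X has camera coordinates R X + t. Camera axes: x right, y down, z forward; pixel columns grow to the right and rows downward; lengths in m; the calibration is good to about 2 mm. A picture is of the moment at which its call begins. There is no depth.
- bot.finish_job(): hands the job in; it is judged then, once.
The state is a dict: "time": time; "q": joint angles; "joint_vel": joint speeds; "joint_torque": joint torques, N m; "tool_pos": TCP position; "tcp_rot": TCP orientation; "wrist_force": force on the tool from outside, world axes, zero at the start; "torque": the same for the moment, N m; "width": opening from 0.0 (shut) to 1.0 (fully open); "grip_force": force on a finger pad.
Only numpy, scipy, OpenCV 4.12 (cv2) and the standard library are available. Lean on these libraries where they do the work, as an engineer would, in place of code of your own. Each camera call takes 0.05 s, during which the arm holds its last target. There are 200 camera calls.

## Working session

There is one attempt and no reset: what is moved stays moved. The work goes in short steps, Python scripts to look and compute and a tool call to move; the robot and the scene stay as the last step left them, time stands still between calls to the robot, and variables do not carry over. Pictures are saved under pics/ and viewed, at most 10 in all, crops included, and the job is handed in when it is done.

Besides the shell and the picture viewer there is one more tool, called after "Call:" as name([rows], argument=value, ...), one row to a line, values as JSON. step_arm: Moves the arm, as the interface text tells. Scaled input: -1 to 1 covers 500 mm each way for a shift and 30 degrees each way for a turn. Its arguments: {"type":"object","properties":{"series":{"type":"array","items":{"type":"object","properties":{"grip":{"type":"number"},"x":{"type":"number","minimum":-1,"maximum":1},"y":{"type":"number","minimum":-1,"maximum":1},"z":{"type":"number","minimum":-1,"maximum":1},"ax":{"type":"number","minimum":-1,"maximum":1},"ay":{"type":"number","minimum":-1,"maximum":1},"az":{"type":"number","minimum":-1,"maximum":1}}}},"force":{"type":"number"}},"required":["series"]}

```bash
mkdir -p pics; cat > h.py <<'E'
import numpy as np, cv2
from workcell import bot, imaging
def snap(n,f):
    c=imaging.read_camera(n); cv2.imwrite(f'pics/{f}.png',c['img'][:,:,::-1]); np.save(f'pics/{f}.npy',c,allow_pickle=True); return c
def load(f): return np.load(f'pics/{f}.npy',allow_pickle=True).item()
def ray(c,u,v,z):
    R=np.array(c['R']);t=np.array(c['t']);o=-R.T@t
    d=R.T@np.array([(u-c['cx'])/c['fx'],(v-c['cy'])/c['fy'],1]); return o+d*(z-o[2])/d[2]
def proj(c,X):
    p=np.array(c['R'])@np.array(X)+np.array(c['t']); return c['fx']*p[0]/p[2]+c['cx'],c['fy']*p[1]/p[2]+c['cy']
E
python3 - <<'E'
from h import *
np.set_printoptions(precision=4,suppress=True)
a=snap('top','top0')
for c in (a,):print(c['fx'],-np.array(c['R']).T@c['t'],c['R'])
s=bot.read_state();print(s)
E
```

```text
445.8550818108234 [0.4747 0.0459 0.9839] [[-0.0231 -0.9995 -0.021 ]
 [-0.9943  0.0252 -0.1032]
 [ 0.1037  0.0185 -0.9944]]
{'time': 0.05, 'q': array([-1.3249,  0.2647,  1.6053,  0.    ,  1.2737, -0.0369]), 'joint_vel': array([-0.0013,  0.002 , -0.0026,  0.0005,  0.0012,  0.0007]), 'joint_torque': array([ -0.0009, -51.7029, -36.8842,  -0.0005,   0.0072,  -0.    ]), 'tool_pos': array([ 0.1882, -0.6475,  0.23  ]), 'tcp_rot': array([-3.1081, -0.4424,  0.0003]), 'wrist_force': array([ 0.7173, -1.0307, -0.1112]), 'torque': array([-0.0071, -0.0074,  0.0344]), 'grip_force': 0.0, 'width': 1.0015561963534323}
```

View pics/top0.png

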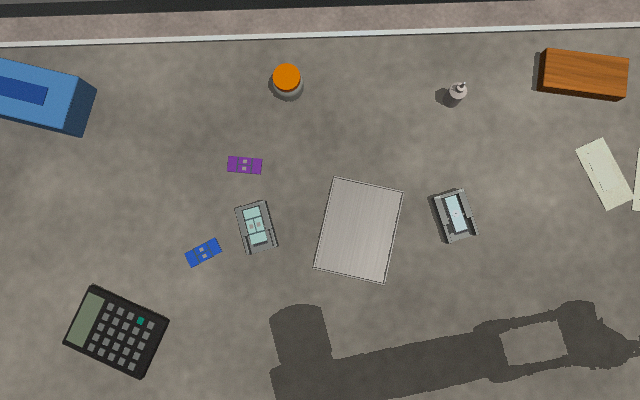

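The top view shows the H-slide rest at about (256,228), the tray at (358,230) and the narrower slide's rest at (455,215). The blue and purple decoys are at (203,252) and (245,165).

```bash
python3 - <<'E'
from h import *
np.set_printoptions(precision=4,suppress=True)
c=load('top0');im=c['img']
# pale slide mask
x0,y0,x1,y1=225,190,290,262
sub=im[y0:y1,x0:x1].astype(int)
m=((sub.min(2)>140)&(sub[:,:,1]-sub[:,:,0]>5)).astype(np.uint8)
m=cv2.morphologyEx(m,cv2.MORPH_CLOSE,np.ones((5,5)))
n,l,s,ce=cv2.connectedComponentsWithStats(m);print(s)
k=1+np.argmax(s[1:,4]);cs,_=cv2.findContours((l==k).astype(np.uint8),0,1)
b=cv2.boxPoints(cv2.minAreaRect(cs[0]))+[x0,y0]
P=np.array([ray(c,*p,.03) for p in b]);print(b,P,P.mean(0),[np.linalg.norm(P[i]-P[i-1]) for i in range(4)])
# tray
g=cv2.GaussianBlur(im,(3,3),0)[165:295,305:412].astype(int)
m=((g.min(2)>130)).astype(np.uint8);m=cv2.morphologyEx(m,cv2.MORPH_CLOSE,np.ones((5,5)))
cs,_=cv2.findContours(m,0,1);q=max(cs,key=cv2.contourArea)
b=cv2.boxPoints(cv2.minAreaRect(q))+[305,165]
P=np.array([ray(c,*p,.01) for p in b]);print(b,P,P.mean(0),[np.linalg.norm(P[i]-P[i-1]) for i in range(4)])
a=cv2.resize(im[185:265,220:300],(480,480),interpolation=cv2.INTER_CUBIC)
cv2.imwrite('pics/crop0.png',a[:,:,::-1])
E
```

```text
[[   0    0   65   72 4135]
 [  18   17   24   37  545]]
[[242.2331 210.4372]
 [257.9766 206.1986]
 [266.9462 239.5145]
 [251.2028 243.7531]] [[0.5547 0.2351 0.03  ]
 [0.563  0.2011 0.03  ]
 [0.4911 0.1824 0.03  ]
 [0.4829 0.2162 0.03  ]] [0.5229 0.2087 0.03  ] [np.float64(0.07431422216419281), np.float64(0.03508752097664688), np.float64(0.07432740621842761), np.float64(0.03480267765428116)]
[[313.1468 267.4503]
 [334.2577 175.3299]
 [405.4759 191.6507]
 [384.3649 283.7711]] [[ 0.4289  0.0857  0.01  ]
 [ 0.6291  0.0348  0.01  ]
 [ 0.5888 -0.1202  0.01  ]
 [ 0.3908 -0.0666  0.01  ]] [ 0.5094 -0.0165  0.01  ] [np.float64(0.15698508274558048), np.float64(0.20656064517650347), np.float64(0.16018900292835078), np.float64(0.20511892423998512)]
```

View pics/crop0.png

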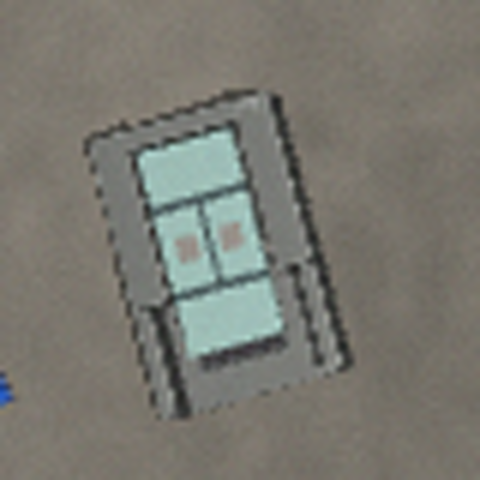

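```bash
cat >> h.py <<'E'
from scipy.spatial.transform import Rotation as Ro
YAW=np.radians(14.65)
def Rt(yaw=YAW,tilt=0): # tool x along slide x, tilt>0: tool z leans to +slide x
    return Ro.from_euler('z',yaw)*Ro.from_euler('y',-tilt)*Ro.from_matrix(np.diag([1.,-1,-1]))
def rel(p,R,p0=None,R0=None):
    s=bot.read_state()
    if p0 is None:p0=s['tool_pos'];R0=Ro.from_rotvec(s['tcp_rot'])
    d=R0.inv().apply(np.array(p)-p0)/.5; a=np.degrees((R0.inv()*R).as_rotvec())/30
    print('xyz',np.round(d,4),'a',np.round(a,4)); 
E
python3 - <<'E'
from h import *
p1=np.array([.5,-.2,.2])
rel(p1,Rt()); rel([.4919,.2006,.12],Rt(),p1,Rt())
print(Rt().as_matrix(), Rt(0,.6).as_matrix()[:,2])
E
```

```text
xyz [ 0.8486 -0.6853  0.0615] a [-0.0041 -0.0001  0.0517]
xyz [ 0.187  -0.7792  0.16  ] a [0. 0. 0.]
[[ 0.96748883  0.25291375  0.        ]
 [ 0.25291375 -0.96748883  0.        ]
 [ 0.          0.         -1.        ]] [ 0.56464247  0.         -0.82533561]
```

Call:
step_arm([
  {"x": 0.8486,"y": -0.6853,"z": 0.06,"az": 0.052,"grip": 1},
  {"x": 0.8486,"y": -0.6853,"z": 0.06,"az": 0.052,"grip": 1},
  {"x": 0.8486,"y": -0.6853,"z": 0.06,"az": 0.052,"grip": 1},
  {"x": 0.8486,"y": -0.6853,"z": 0.06,"az": 0.052,"grip": 1},
  {"x": 0.8486,"y": -0.6853,"z": 0.06,"az": 0.052,"grip": 1},
  {"x": 0.8486,"y": -0.6853,"z": 0.06,"az": 0.052,"grip": 1},
  {"x": 0.8486,"y": -0.6853,"z": 0.06,"az": 0.052,"grip": 1},
  {"x": 0.8486,"y": -0.6853,"z": 0.06,"az": 0.052,"grip": 1},
  {"x": 0.8486,"y": -0.6853,"z": 0.06,"az": 0.052,"grip": 1},
  {"x": 0.8486,"y": -0.6853,"z": 0.06,"az": 0.052,"grip": 1},
  {"x": 0.8486,"y": -0.6853,"z": 0.06,"az": 0.052,"grip": 1},
  {"x": 0.8486,"y": -0.6853,"z": 0.06,"az": 0.052,"grip": 1},
])

```text
validation failed for argument at $.se...
```

```bash
python3 - <<'E'
from h import *
rel([.4919,.2006,.12],Rt());print(bot.read_state()['tool_pos'])
E
```

```text
xyz [ 1.0566 -1.4589  0.2232] a [-0.0041 -0.0001  0.0517]
[ 0.18816677 -0.64750892  0.2299832 ]
```

Call:
step_arm([
  {"x": 0.8486,"y": -0.6853,"z": 0.06,"ax": 0.0,"ay": 0.0,"az": 0.052,"grip": 1.0},
], force=40)

```text
time: 0.15
tool_pos: [0.2144, -0.6102, 0.2276]
tcp_rot: [3.115, 0.392, -0.003]
wrist_force: [1.3, 0.4, 0.2]
width: 0.859
grip_force: 0.0
```

```bash
python3 - <<'E'
from h import *
rel([.5,-.2,.2],Rt())
E
```

```text
xyz [ 0.7568 -0.6533  0.0528] a [ 0.0027  0.0036 -0.0099]
```

Call:
step_arm([
  {"x": 0.757,"y": -0.653,"z": 0.053,"ax": 0.0,"ay": 0.0,"az": 0.0,"grip": 1.0},
  {"x": 0.757,"y": -0.653,"z": 0.053,"ax": 0.0,"ay": 0.0,"az": 0.0,"grip": 1.0},
  {"x": 0.757,"y": -0.653,"z": 0.053,"ax": 0.0,"ay": 0.0,"az": 0.0,"grip": 1.0},
  {"x": 0.757,"y": -0.653,"z": 0.053,"ax": 0.0,"ay": 0.0,"az": 0.0,"grip": 1.0},
  {"x": 0.757,"y": -0.653,"z": 0.053,"ax": 0.0,"ay": 0.0,"az": 0.0,"grip": 1.0},
  {"x": 0.757,"y": -0.653,"z": 0.053,"ax": 0.0,"ay": 0.0,"az": 0.0,"grip": 1.0},
  {"x": 0.757,"y": -0.653,"z": 0.053,"ax": 0.0,"ay": 0.0,"az": 0.0,"grip": 1.0},
  {"x": 0.757,"y": -0.653,"z": 0.053,"ax": 0.0,"ay": 0.0,"az": 0.0,"grip": 1.0},
  {"x": 0.757,"y": -0.653,"z": 0.053,"ax": 0.0,"ay": 0.0,"az": 0.0,"grip": 1.0},
  {"x": 0.757,"y": -0.653,"z": 0.053,"ax": 0.0,"ay": 0.0,"az": 0.0,"grip": 1.0},
  {"x": 0.757,"y": -0.653,"z": 0.053,"ax": 0.0,"ay": 0.0,"az": 0.0,"grip": 1.0},
  {"x": 0.757,"y": -0.653,"z": 0.053,"ax": 0.0,"ay": 0.0,"az": 0.0,"grip": 1.0},
])

```text
time: 1.35
tool_pos: [0.5005, -0.1944, 0.2012]
tcp_rot: [-3.115, -0.406, 0.003]
wrist_force: [0.2, 0.3, 0.2]
width: 0.002
grip_force: 0.0
```

```bash
python3 - <<'E'
from h import *
rel([.4919,.2006,.12],Rt())
E
```

```text
xyz [ 0.1859 -0.7679  0.1627] a [-0.0012  0.0031  0.0063]
```

Call:
step_arm([
  {"x": 0.186,"y": -0.768,"z": 0.163,"ax": 0.0,"ay": 0.0,"az": 0.006,"grip": 1.0},
  {"x": 0.186,"y": -0.768,"z": 0.163,"ax": 0.0,"ay": 0.0,"az": 0.006,"grip": 1.0},
  {"x": 0.186,"y": -0.768,"z": 0.163,"ax": 0.0,"ay": 0.0,"az": 0.006,"grip": 1.0},
  {"x": 0.186,"y": -0.768,"z": 0.163,"ax": 0.0,"ay": 0.0,"az": 0.006,"grip": 1.0},
  {"x": 0.186,"y": -0.768,"z": 0.163,"ax": 0.0,"ay": 0.0,"az": 0.006,"grip": 1.0},
  {"x": 0.186,"y": -0.768,"z": 0.163,"ax": 0.0,"ay": 0.0,"az": 0.006,"grip": 1.0},
  {"x": 0.186,"y": -0.768,"z": 0.163,"ax": 0.0,"ay": 0.0,"az": 0.006,"grip": 1.0},
  {"x": 0.186,"y": -0.768,"z": 0.163,"ax": 0.0,"ay": 0.0,"az": 0.006,"grip": 1.0},
  {"x": 0.186,"y": -0.768,"z": 0.163,"ax": 0.0,"ay": 0.0,"az": 0.006,"grip": 1.0},
  {"x": 0.186,"y": -0.768,"z": 0.163,"ax": 0.0,"ay": 0.0,"az": 0.006,"grip": 1.0},
  {"x": 0.186,"y": -0.768,"z": 0.163,"ax": 0.0,"ay": 0.0,"az": 0.006,"grip": 1.0},
  {"x": 0.186,"y": -0.768,"z": 0.163,"ax": 0.0,"ay": 0.0,"az": 0.006,"grip": 1.0},
])

```text
time: 2.55
tool_pos: [0.494, 0.1974, 0.1209]
tcp_rot: [3.117, 0.391, 0.001]
wrist_force: [-0.1, 1.0, -0.4]
width: 0.006
grip_force: 0.0
```

```bash
python3 - <<'E'
from h import *
a=snap('wrist','w1');s=bot.read_state();print(s['tool_pos'],s['q'])
for X in ([.5229,.2087,.03],[.487,.1993,.03],s['tool_pos']):print(proj(a,X))
E
```

```text
[0.49398513 0.19757093 0.12088607] [ 3.33874351e-01  9.16382606e-02  2.02072841e+00 -4.05597841e-04
  1.02881210e+00  1.65512027e+00]
(np.float64(315.8825442909863), np.float64(165.1783987288606))
(np.float64(316.4317043938139), np.float64(214.41342926501605))
(np.float64(320.97458799039845), np.float64(270.2578590319367))
```

View pics/w1.png

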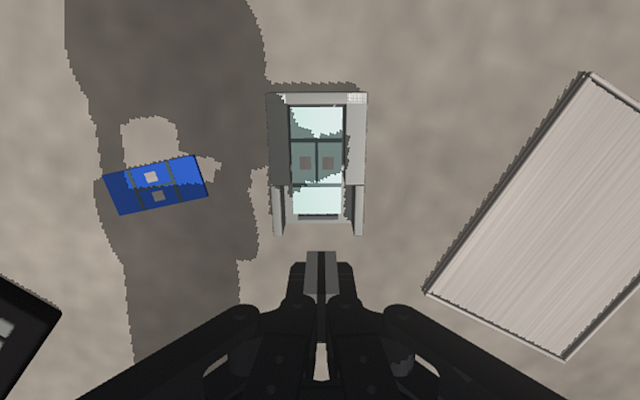

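The wrist view shows the slide spanning columns 291–343 and rows 106–214, and the fingertips at (320,255). This agrees with the top-view measurement, so I cast the edges to points.

```bash
python3 - <<'E'
from h import *
c=load('w1');print(c['t'])
g=c['img'].astype(int)
for r in (115,128,150,195,205): print(r,[tuple(g[r,k]) [1] for k in range(284,350)])
print([g[k,305][1] for k in range(98,112)],[g[k,325][1] for k in range(205,226)])
b=ray(c,317,214.5,.03);t=ray(c,317,105.5,.03);print(b,t,(b+t)/2,np.linalg.norm(b-t),np.degrees(np.arctan2(*(t-b)[[1,0]])))
p=ray(c,342,200,.03)-ray(c,292,200,.03);print(np.linalg.norm(p))
m=(b+t)/2;u=np.array([np.cos(YAW),np.sin(YAW),0]);q=m-u*.033;q[2]=.034;print(q)
rel(q,Rt())
E
```

```text
[0.06939593 0.49521527 0.44410717]
115 [np.int64(85), np.int64(89), np.int64(85), np.int64(60), np.int64(43), np.int64(56), np.int64(117), np.int64(135), np.int64(123), np.int64(178), np.int64(231), np.int64(234), np.int64(231), np.int64(230), np.int64(231), np.int64(230), np.int64(231), np.int64(231), np.int64(231), np.int64(231), np.int64(232), np.int64(231), np.int64(232), np.int64(232), np.int64(232), np.int64(232), np.int64(233), np.int64(233), np.int64(233), np.int64(233), np.int64(233), np.int64(233), np.int64(233), np.int64(233), np.int64(233), np.int64(233), np.int64(234), np.int64(234), np.int64(233), np.int64(234), np.int64(234), np.int64(233), np.int64(233), np.int64(234), np.int64(233), np.int64(233), np.int64(233), np.int64(233), np.int64(233), np.int64(234), np.int64(233), np.int64(233), np.int64(233), np.int64(233), np.int64(233), np.int64(234), np.int64(236), np.int64(248), np.int64(182), np.int64(53), np.int64(44), np.int64(52), np.int64(118), np.int64(161), np.int64(167), np.int64(165)]
128 [np.int64(85), np.int64(85), np.int64(86), np.int64(80), np.int64(59), np.i
[... 3937 characters left out ...]
.int64(154), np.int64(104), np.int64(69), np.int64(67), np.int64(208), np.int64(242), np.int64(233), np.int64(231), np.int64(232)] [np.int64(233), np.int64(233), np.int64(233), np.int64(233), np.int64(233), np.int64(233), np.int64(234), np.int64(241), np.int64(218), np.int64(123), np.int64(49), np.int64(84), np.int64(101), np.int64(95), np.int64(113), np.int64(149), np.int64(160), np.int64(158), np.int64(148), np.int64(141), np.int64(141)]
[0.48703756 0.19887631 0.03      ] [0.56240249 0.21781565 0.03      ] [0.52472002 0.20834598 0.03      ] 0.07770824578565408 14.106424123074236
0.03642954211971884
[0.49279289 0.19999983 0.034     ]
xyz [-0.0012 -0.0054  0.1738] a [ 0.0006 -0.0008 -0.0113]
```

Call:
step_arm([
  {"x": -0.001,"y": -0.0054,"z": 0.08,"ax": 0.0,"ay": 0.0,"az": -0.011,"grip": 1.0},
  {"x": -0.001,"y": -0.0054,"z": 0.155,"ax": 0.0,"ay": 0.0,"az": -0.011,"grip": 1.0},
  {"x": -0.001,"y": -0.0054,"z": 0.17,"ax": 0.0,"ay": 0.0,"az": -0.011,"grip": 1.0},
  {"x": -0.001,"y": -0.0054,"z": 0.176,"ax": 0.0,"ay": 0.0,"az": -0.011,"grip": 1.0},
  {"x": -0.001,"y": -0.0054,"z": 0.18,"ax": 0.0,"ay": 0.0,"az": -0.011,"grip": 1.0},
  {"x": -0.001,"y": -0.0054,"z": 0.184,"ax": 0.0,"ay": 0.0,"az": -0.011,"grip": 1.0},
  {"x": -0.001,"y": -0.0054,"z": 0.188,"ax": 0.0,"ay": 0.0,"az": -0.011,"grip": 1.0},
])

```text
time: 3.3
tool_pos: [0.4939, 0.2023, 0.0284]
tcp_rot: [-3.115, -0.404, -0.005]
wrist_force: [-0.5, -0.8, 2.5]
width: -0.0
grip_force: 1.4
```

Call:
step_arm([
  {"x": 0.0,"y": 0.002,"z": 0.004,"ax": 0.0,"ay": 0.0,"az": 0.0,"grip": 1.0},
  {"x": 0.0,"y": 0.002,"z": 0.008,"ax": 0.0,"ay": 0.0,"az": 0.0,"grip": 1.0},
  {"x": 0.0,"y": 0.002,"z": 0.012,"ax": 0.0,"ay": 0.0,"az": 0.0,"grip": 1.0},
  {"x": 0.0,"y": 0.002,"z": 0.016,"ax": 0.0,"ay": 0.0,"az": 0.0,"grip": 1.0},
])

```text
time: 3.7
tool_pos: [0.4929, 0.201, 0.0187]
tcp_rot: [3.115, 0.405, 0.001]
wrist_force: [0.5, 0.4, 1.9]
width: -0.0
grip_force: 1.0
```

Call:
step_arm([
  {"x": 0.0,"y": 0.0,"z": 0.002,"ax": 0.0,"ay": 0.0,"az": 0.0,"grip": 1.0},
  {"x": 0.0,"y": 0.0,"z": 0.004,"ax": 0.0,"ay": 0.0,"az": 0.0,"grip": 1.0},
  {"x": 0.0,"y": 0.0,"z": 0.004,"ax": 0.0,"ay": 0.0,"az": 0.0,"grip": 1.0},
])

```text
time: 4.0
tool_pos: [0.4929, 0.201, 0.018]
tcp_rot: [3.115, 0.405, 0.0]
wrist_force: [-3.7, -2.3, 14.1]
width: -0.0
grip_force: 6.8
```

```bash
python3 - <<'E'
from h import *
c=snap('side','s1')
u=np.array([np.cos(YAW),np.sin(YAW),0]);m=np.array([.524,.2085,.03])
print(proj(c,m),proj(c,m+u*.038),-np.array(c['R']).T@c['t'])
x,y=map(int,proj(c,m)); a=c['img'][max(0,y-70):y+50,max(0,x-80):x+80]
cv2.imwrite('pics/s1c.png',cv2.resize(a,None,fx=5,fy=5,interpolation=cv2.INTER_CUBIC)[:,:,::-1]);print(x-80,y-70)
E
```

```text
(np.float64(298.04676272696514), np.float64(282.388531278414)) (np.float64(274.6752134946114), np.float64(280.9077119610936)) [0.35666046 0.59282272 0.66860153]
218 212
```

View pics/s1c.png

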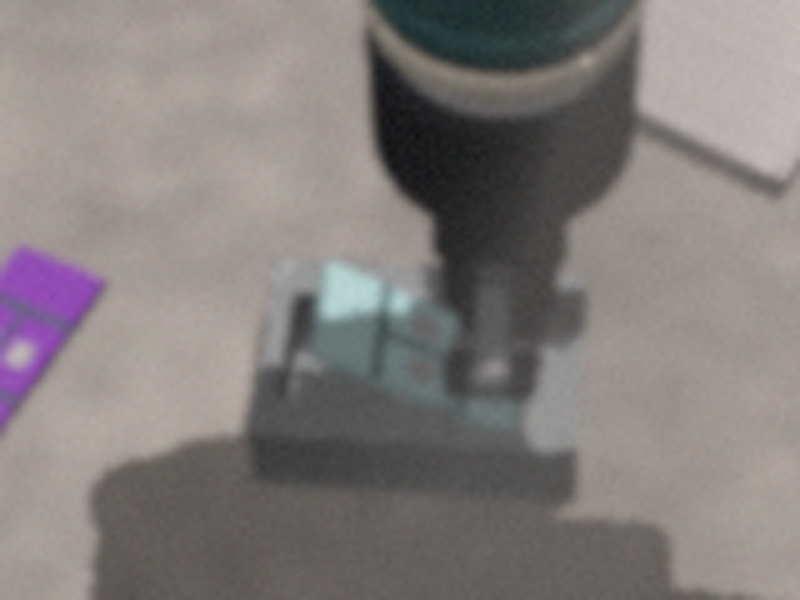

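```bash
python3 - <<'E'
from h import *
c=load('s1');u=np.array([np.cos(YAW),np.sin(YAW),0]);v=np.array([-u[1],u[0],0]);m=np.array([.524,.2085,0])
for t in (.3,.4,.5,.6):
  for s in (-.0175,.0175):
    print(t,s,np.round(proj(c,m+u*(-.005+.043*np.cos(t)-.004*np.sin(t))+v*s+[0,0,.026+.043*np.sin(t)+.004*np.cos(t)]),1))
E
```

```text
0.3 -0.0175 [277.5 267.6]
0.3 0.0175 [274.5 286. ]
0.4 -0.0175 [278.5 266.2]
0.4 0.0175 [275.5 284.7]
0.5 -0.0175 [279.7 265. ]
0.5 0.0175 [276.8 283.5]
0.6 -0.0175 [281.2 263.8]
0.6 0.0175 [278.3 282.4]
```

Call:
step_arm([
  {"x": 0.0,"y": 0.0,"z": 0.001,"ax": 0.0,"ay": 0.0,"az": 0.0,"grip": 1.0},
  {"x": 0.0,"y": 0.0,"z": 0.001,"ax": 0.0,"ay": 0.0,"az": 0.0,"grip": 1.0},
])

```text
time: 4.25
tool_pos: [0.4929, 0.201, 0.0179]
tcp_rot: [3.115, 0.405, 0.0]
wrist_force: [-5.2, -2.0, 17.3]
width: -0.001
grip_force: 8.4
```

```bash
python3 - <<'E'
from h import *
rel([.4929,.201,.1],Rt()); rel([.415,.18,.1],Rt()); rel([.415,.18,.012],Rt())
E
```

```text
xyz [-0.      0.     -0.1643] a [ 0.0003 -0.0001  0.0051]
xyz [-0.1614  0.0008 -0.1643] a [ 0.0003 -0.0001  0.0051]
xyz [-0.1614  0.0008  0.0117] a [ 0.0003 -0.0001  0.0051]
```

Call:
step_arm([
  {"x": 0.0,"y": 0.0,"z": -0.08,"ax": 0.0,"ay": 0.0,"az": 0.0,"grip": 1.0},
  {"x": 0.0,"y": 0.0,"z": -0.16,"ax": 0.0,"ay": 0.0,"az": 0.0,"grip": 0.176},
  {"x": -0.08,"y": 0.0,"z": -0.164,"ax": 0.0,"ay": 0.0,"az": 0.0,"grip": 0.176},
  {"x": -0.161,"y": 0.0,"z": -0.164,"ax": 0.0,"ay": 0.0,"az": 0.0,"grip": 0.176},
  {"x": -0.161,"y": 0.0,"z": -0.164,"ax": 0.0,"ay": 0.0,"az": 0.0,"grip": 0.176},
  {"x": -0.161,"y": 0.0,"z": -0.164,"ax": 0.0,"ay": 0.0,"az": 0.0,"grip": 0.176},
  {"x": -0.161,"y": 0.0,"z": -0.164,"ax": 0.0,"ay": 0.0,"az": 0.0,"grip": 0.176},
])

```text
time: 4.95
tool_pos: [0.4155, 0.1805, 0.0981]
tcp_rot: [-3.115, -0.404, -0.001]
wrist_force: [0.1, 1.4, 1.3]
width: 0.414
grip_force: 0.0
```

```bash
python3 - <<'E'
from h import *
a=snap('wrist','w2');s=bot.read_state();print(s['tool_pos'],s['width'],s['wrist_force'])
rel([.415,.18,.008],Rt())
u=np.array([np.cos(YAW),np.sin(YAW),0]);v=np.array([-u[1],u[0],0]);m=np.array([.524,.2085,0])
t=.6
for p in (0,.003,.006,.009):
  f=lambda x,s,h:np.round(proj(a,m+u*(-.005+(x+.005)*np.cos(t)-(p+h)*np.sin(t))+v*s+[0,0,.026-p+(x+.005)*np.sin(t)+(p+h)*np.cos(t)]),1)
  print(p,f(.038,.0175,.004),f(.038,-.0175,.004),f(-.038,.0175,.004),f(-.038,-.0175,.004))
cv2.imwrite('pics/w2c.png',cv2.resize(a['img'][0:260,200:440],None,fx=2.3,fy=2.3,interpolation=cv2.INTER_CUBIC)[:,:,::-1])
E
```

```text
[0.41583803 0.18066874 0.09821916] 0.4128563931140424 [ 3.71389056e-04  3.73176497e-01 -1.21661815e-01]
xyz [-0.0021  0.0009  0.1804] a [-0.     -0.0017  0.0046]
0 [285.9 -40.9] [360.1 -40.7] [295.4  95.9] [349.1  96. ]
0.003 [286.1 -36.4] [359.9 -36.2] [295.5  98.6] [349.   98.7]
0.006 [286.3 -31.8] [359.6 -31.6] [295.6 101.2] [348.9 101.4]
0.009 [286.5 -27.4] [359.4 -27.2] [295.7 103.9] [348.7 104. ]
```

View pics/w2c.png

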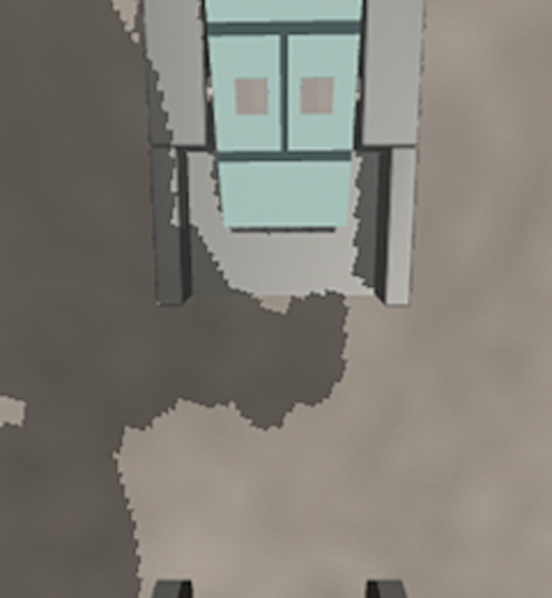

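Call:
step_arm([
  {"x": 0.0,"y": 0.0,"z": 0.08,"ax": 0.0,"ay": 0.0,"az": 0.0,"grip": 0.176},
  {"x": 0.0,"y": 0.0,"z": 0.16,"ax": 0.0,"ay": 0.0,"az": 0.0,"grip": 0.176},
  {"x": 0.0,"y": 0.0,"z": 0.184,"ax": 0.0,"ay": 0.0,"az": 0.0,"grip": 0.176},
  {"x": 0.0,"y": 0.0,"z": 0.188,"ax": 0.0,"ay": 0.0,"az": 0.0,"grip": 0.176},
  {"x": 0.0,"y": 0.0,"z": 0.192,"ax": 0.0,"ay": 0.0,"az": 0.0,"grip": 0.176},
])

```text
time: 5.5
tool_pos: [0.416, 0.1808, 0.0027]
tcp_rot: [-3.115, -0.404, -0.002]
wrist_force: [0.5, -0.0, -0.1]
width: 0.405
grip_force: 0.0
```

Call:
step_arm([
  {"x": 0.0,"y": 0.0,"z": 0.002,"ax": 0.0,"ay": 0.0,"az": 0.0,"grip": 0.176},
  {"x": 0.0,"y": 0.0,"z": 0.004,"ax": 0.0,"ay": 0.0,"az": 0.0,"grip": 0.176},
  {"x": 0.0,"y": 0.0,"z": 0.006,"ax": 0.0,"ay": 0.0,"az": 0.0,"grip": 0.176},
])

```text
time: 5.8
tool_pos: [0.4158, 0.1808, 0.0002]
tcp_rot: [-3.115, -0.404, -0.004]
wrist_force: [0.4, -0.6, 0.4]
width: 0.413
grip_force: 0.0
```

Call:
step_arm([
  {"x": 0.0,"y": 0.0,"z": 0.002,"ax": 0.0,"ay": 0.0,"az": 0.0,"grip": 0.176},
  {"x": 0.0,"y": 0.0,"z": 0.004,"ax": 0.0,"ay": 0.0,"az": 0.0,"grip": 0.176},
  {"x": 0.0,"y": 0.0,"z": 0.006,"ax": 0.0,"ay": 0.0,"az": 0.0,"grip": 0.176},
])

```text
time: 6.1
tool_pos: [0.4155, 0.1807, -0.0011]
tcp_rot: [3.115, 0.405, 0.0]
wrist_force: [-11.4, -4.7, 34.4]
width: 0.413
grip_force: 17.3
```

```bash
cat >> h.py <<'E'
U=np.array([np.cos(YAW),np.sin(YAW),0]);V=np.array([-U[1],U[0],0]);M=np.array([.524,.2080,0])
def sl(x,h,s=0,p=.003,t=.6):
    return M+U*(-.005+(x+.005)*np.cos(t)-(p+h)*np.sin(t))+V*s+[0,0,.026-p+(x+.005)*np.sin(t)+(p+h)*np.cos(t)]
E
python3 - <<'E'
from h import *
print(sl(.028,-.0005),sl(.028,.06))
rel(sl(.028,.08),Rt(tilt=.3)); rel(sl(.028,.06),Rt(tilt=.6),sl(.028,.08),Rt(tilt=.3))
E
```

```text
[0.54414744 0.21326679 0.04369654] [0.51109718 0.20462704 0.09362935]
xyz [ 0.1745  0.0025 -0.2224] a [-0.0007  0.573   0.005 ]
xyz [ 0.0118 -0.      0.0382] a [-0.     0.573  0.   ]
```

Call:
step_arm([
  {"x": 0.0,"y": 0.0025,"z": -0.1,"ax": 0.0,"ay": 0.0,"az": 0.005,"grip": -0.2},
  {"x": 0.0,"y": 0.0025,"z": -0.2,"ax": 0.0,"ay": 0.0,"az": 0.005,"grip": -0.2},
  {"x": 0.09,"y": 0.0025,"z": -0.222,"ax": 0.0,"ay": 0.287,"az": 0.005,"grip": -0.2},
  {"x": 0.1745,"y": 0.0025,"z": -0.222,"ax": 0.0,"ay": 0.573,"az": 0.005,"grip": -0.2},
  {"x": 0.1745,"y": 0.0025,"z": -0.222,"ax": 0.0,"ay": 0.573,"az": 0.005,"grip": -0.2},
  {"x": 0.1745,"y": 0.0025,"z": -0.222,"ax": 0.0,"ay": 0.573,"az": 0.005,"grip": -0.2},
])

```text
time: 6.7
tool_pos: [0.4982, 0.2011, 0.1067]
tcp_rot: [-3.045, -0.391, -0.456]
wrist_force: [0.5, -0.4, -0.8]
width: 0.599
grip_force: 0.0
```

```bash
python3 - <<'E'
from h import *
rel(sl(.028,.06),Rt(tilt=.6))
E
```

```text
xyz [ 0.0178 -0.0004  0.0329] a [-4.000e-04  5.778e-01 -3.000e-04]
```

Call:
step_arm([
  {"x": 0.009,"y": 0.0,"z": 0.015,"ax": 0.0,"ay": 0.287,"az": 0.0,"grip": -0.2},
  {"x": 0.018,"y": 0.0,"z": 0.033,"ax": 0.0,"ay": 0.578,"az": 0.0,"grip": -0.2},
  {"x": 0.018,"y": 0.0,"z": 0.033,"ax": 0.0,"ay": 0.578,"az": 0.0,"grip": -0.2},
  {"x": 0.018,"y": 0.0,"z": 0.033,"ax": 0.0,"ay": 0.578,"az": 0.0,"grip": -0.2},
])

```text
time: 7.1
tool_pos: [0.5105, 0.2038, 0.0921]
tcp_rot: [-2.911, -0.374, -0.894]
wrist_force: [1.1, -0.0, -0.3]
width: 0.602
grip_force: 0.0
```

```bash
python3 - <<'E'
from h import *
rel(sl(.028,-.0005),Rt(tilt=.6)); a=snap('wrist','w3')
for x,h,s in ((.038,.004,.0175),(.038,.004,-.0175),(-.038,.004,.0175),(-.038,.004,-.0175)):print(np.round(proj(a,sl(x,h,s)),1))
print(np.round(proj(a,sl(.028,-.0005)),1))
E
```

```text
xyz [ 0.0035 -0.0014  0.1194] a [0.0023 0.0085 0.0006]
[291.9 207.8]
[348.4 207.8]
[295.  310.9]
[345.5 310.8]
[320.2 220. ]
```

View pics/w3.png

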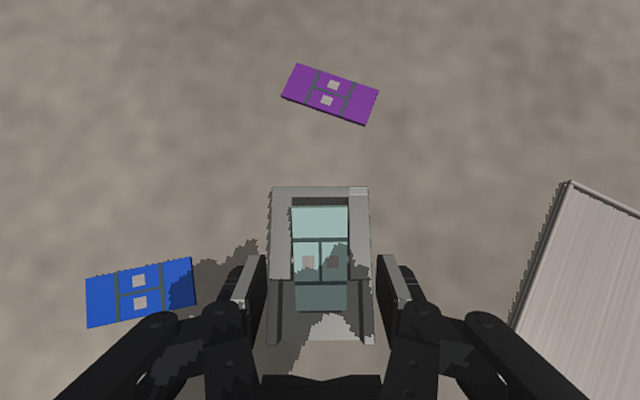

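The wrist view shows the tipped slide with its raised end at row 206, columns 291–348, and its low end at row 311. This matches the prediction to within 1–2 px, so I go down and close.

Call:
step_arm([
  {"x": 0.0035,"y": -0.001,"z": 0.06,"ax": 0.002,"ay": 0.008,"az": 0.0,"grip": -0.2},
  {"x": 0.0035,"y": -0.001,"z": 0.1,"ax": 0.002,"ay": 0.008,"az": 0.0,"grip": -0.2},
  {"x": 0.0035,"y": -0.001,"z": 0.1194,"ax": 0.002,"ay": 0.008,"az": 0.0,"grip": -0.2},
  {"x": 0.0035,"y": -0.001,"z": 0.1194,"ax": 0.002,"ay": 0.008,"az": 0.0,"grip": -0.2},
  {"x": 0.0035,"y": -0.001,"z": 0.1194,"ax": 0.002,"ay": 0.008,"az": 0.0,"grip": -0.2},
])

```text
time: 7.65
tool_pos: [0.5492, 0.2147, 0.0477]
tcp_rot: [-2.902, -0.372, -0.912]
wrist_force: [1.1, -0.1, -0.0]
width: 0.594
grip_force: 0.0
```

```bash
python3 - <<'E'
from h import *
rel(sl(.028,-.0005),Rt(tilt=.6)); 
E
```

```text
xyz [-0.0131  0.0003  0.0005] a [-0.0005 -0.0167 -0.0016]
```

Call:
step_arm([
  {"x": -0.012,"y": 0.0,"z": 0.0,"ax": 0.0,"ay": -0.014,"az": 0.0,"grip": -0.2},
  {"x": -0.012,"y": 0.0,"z": 0.0,"ax": 0.0,"ay": -0.014,"az": 0.0,"grip": -0.2},
])

```text
time: 7.85
tool_pos: [0.5416, 0.2128, 0.0428]
tcp_rot: [-2.907, -0.373, -0.898]
wrist_force: [0.2, -0.1, -0.1]
width: 0.604
grip_force: 0.0
```

```bash
python3 - <<'E'
from h import *
rel(sl(.028,-.0005),Rt(tilt=.6)); 
E
```

```text
xyz [0.0053 0.0004 0.0014] a [-0.0014  0.0011 -0.0012]
```

Call:
step_arm([
  {"x": 0.003,"y": 0.0,"z": 0.001,"ax": 0.0,"ay": 0.0,"az": 0.0,"grip": -0.2},
  {"x": 0.003,"y": 0.0,"z": 0.001,"ax": 0.0,"ay": 0.0,"az": 0.0,"grip": 0.3},
  {"x": 0.003,"y": 0.0,"z": 0.001,"ax": 0.0,"ay": 0.0,"az": 0.0,"grip": 1.0},
  {"x": 0.003,"y": 0.0,"z": 0.001,"ax": 0.0,"ay": 0.0,"az": 0.0,"grip": 1.0},
  {"x": 0.003,"y": 0.0,"z": 0.001,"ax": 0.0,"ay": 0.0,"az": 0.0,"grip": 1.0},
  {"x": 0.003,"y": 0.0,"z": 0.001,"ax": 0.0,"ay": 0.0,"az": 0.0,"grip": 1.0},
], force=40)

```text
time: 8.45
tool_pos: [0.5435, 0.2136, 0.0432]
tcp_rot: [-2.906, -0.374, -0.899]
wrist_force: [0.1, -0.4, 3.1]
width: 0.382
grip_force: 39.5
```

```bash
python3 - <<'E'
from h import *
s=bot.read_state();R=Ro.from_rotvec(s['tcp_rot']).inv();print(s['tool_pos'],s['width'],s['grip_force'],R.apply(U),R.apply([0,0,1]))
rel(sl(.028,-.0005),Rt(tilt=.6)); 
E
```

```text
[0.54353331 0.21359368 0.04322801] 0.3821696415327547 39.51058387756348 [8.25079853e-01 6.04964430e-04 5.65015814e-01] [ 0.56501605 -0.00143711 -0.82507866]
xyz [ 0.0014  0.0009 -0.0002] a [-0.0029 -0.0009 -0.0006]
```

Call:
step_arm([
  {"x": 0.011,"y": 0.0,"z": -0.0165,"ax": 0.0,"ay": 0.0,"az": 0.0,"grip": 1.0},
  {"x": 0.023,"y": 0.0,"z": -0.033,"ax": 0.0,"ay": 0.0,"az": 0.0,"grip": 1.0},
  {"x": 0.045,"y": 0.0,"z": -0.066,"ax": 0.0,"ay": 0.0,"az": 0.0,"grip": 1.0},
  {"x": 0.068,"y": 0.0,"z": -0.099,"ax": 0.0,"ay": 0.0,"az": 0.0,"grip": 1.0},
  {"x": 0.09,"y": 0.0,"z": -0.132,"ax": 0.0,"ay": 0.0,"az": 0.0,"grip": 1.0},
  {"x": 0.09,"y": 0.0,"z": -0.132,"ax": 0.0,"ay": 0.0,"az": 0.0,"grip": 1.0},
])

```text
time: 9.05
tool_pos: [0.5451, 0.2141, 0.1261]
tcp_rot: [-2.903, -0.373, -0.906]
wrist_force: [0.1, -0.2, 0.2]
width: 0.386
grip_force: 39.8
```

```bash
python3 - <<'E'
from h import *
c=snap('side','s2');s=bot.read_state();p=s['tool_pos'];print(p,s['width'],s['grip_force'])
x,y=map(int,proj(c,p)); print(x,y);a=c['img'][max(0,y-60):y+80,max(0,x-80):x+100]
cv2.imwrite('pics/s2c.png',cv2.resize(a,None,fx=4,fy=4,interpolation=cv2.INTER_CUBIC)[:,:,::-1])
p1=p+[-.03,-.1,.0]
rel(p1,Rt(tilt=.3)); T=np.array([.5094,-.0165,.1])+U*.027; rel(T,Rt(),p1,Rt(tilt=.3)); print(T)
E
```

```text
[0.54401518 0.21363134 0.12410118] 0.3899501631153409 39.75145161151886
281 245
xyz [-0.0894  0.1783 -0.0618] a [-0.0032 -0.5776 -0.0009]
xyz [-0.0341  0.2495  0.0399] a [ 0.    -0.573  0.   ]
[ 0.5355222  -0.00967133  0.1       ]
```

View pics/s2c.png

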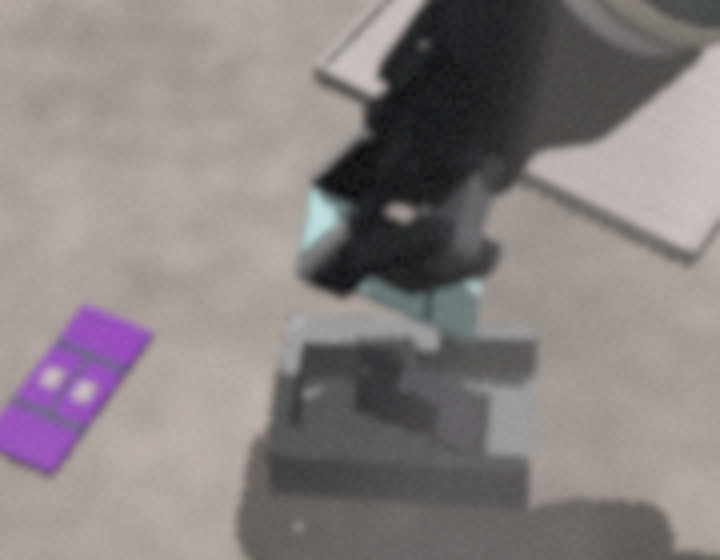

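The side view shows the slide held at its raised end, about (320,220) in the crop, and clear of the rest. Next I level it and carry it over the tray.

Call:
step_arm([
  {"x": -0.018,"y": 0.036,"z": -0.012,"ax": 0.0,"ay": -0.115,"az": 0.0,"grip": 1.0},
  {"x": -0.036,"y": 0.072,"z": -0.025,"ax": 0.0,"ay": -0.23,"az": 0.0,"grip": 1.0},
  {"x": -0.054,"y": 0.108,"z": -0.037,"ax": 0.0,"ay": -0.345,"az": 0.0,"grip": 1.0},
  {"x": -0.072,"y": 0.144,"z": -0.05,"ax": 0.0,"ay": -0.46,"az": 0.0,"grip": 1.0},
  {"x": -0.0894,"y": 0.178,"z": -0.062,"ax": -0.003,"ay": -0.577,"az": 0.0,"grip": 1.0},
  {"x": -0.0894,"y": 0.178,"z": -0.062,"ax": -0.003,"ay": -0.577,"az": 0.0,"grip": 1.0},
])

```text
time: 9.7
tool_pos: [0.5131, 0.1117, 0.1216]
tcp_rot: [-3.048, -0.388, -0.453]
wrist_force: [0.6, -0.5, 0.2]
width: 0.382
grip_force: 39.8
```

```bash
python3 - <<'E'
from h import *
T=np.array([.5094,-.0165,.1])+U*.027; rel(T,Rt()); print(bot.read_state()['tool_pos'])
E
```

```text
xyz [-0.0292  0.2462  0.0365] a [ 0.0022 -0.5629 -0.0049]
[0.51308745 0.11167346 0.12160393]
```

Call:
step_arm([
  {"x": -0.005,"y": 0.05,"z": 0.006,"ax": 0.0,"ay": -0.113,"az": 0.0,"grip": 1.0},
  {"x": -0.011,"y": 0.1,"z": 0.013,"ax": 0.0,"ay": -0.226,"az": 0.0,"grip": 1.0},
  {"x": -0.017,"y": 0.15,"z": 0.02,"ax": 0.0,"ay": -0.34,"az": 0.0,"grip": 1.0},
  {"x": -0.024,"y": 0.2,"z": 0.028,"ax": 0.0,"ay": -0.45,"az": 0.0,"grip": 1.0},
  {"x": -0.029,"y": 0.246,"z": 0.036,"ax": 0.002,"ay": -0.563,"az": -0.005,"grip": 1.0},
  {"x": -0.029,"y": 0.246,"z": 0.036,"ax": 0.002,"ay": -0.563,"az": -0.005,"grip": 1.0},
  {"x": -0.029,"y": 0.246,"z": 0.036,"ax": 0.002,"ay": -0.563,"az": -0.005,"grip": 1.0},
])

```text
time: 10.4
tool_pos: [0.5349, -0.0074, 0.0996]
tcp_rot: [-3.114, -0.403, -0.001]
wrist_force: [0.3, -0.0, -1.1]
width: 0.387
grip_force: 39.9
```

```bash
python3 - <<'E'
from h import *
s=bot.read_state();print(s['tool_pos'])
T=np.array(s['tool_pos']);T[2]=.010; rel(T,Rt())
a=snap('side','s3'); p=s['tool_pos'];x,y=map(int,proj(a,p)); print(x,y);b=a['img'][max(0,y-60):y+60,max(0,x-80):x+80]
cv2.imwrite('pics/s3c.png',cv2.resize(b,None,fx=4,fy=4,interpolation=cv2.INTER_CUBIC)[:,:,::-1])
E
```

```text
[ 0.53492613 -0.00736037  0.09962302]
xyz [-1.000e-04  3.000e-04  1.792e-01] a [-0.0029 -0.0016  0.0029]
333 163
```

View pics/s3c.png

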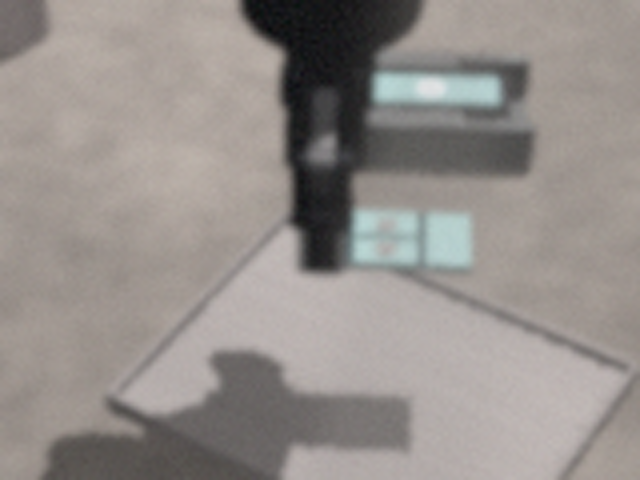

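The side view shows the slide level, at crop (350–470, 210–268), above the tray and face up. Now I lower it.

Call:
step_arm([
  {"x": 0.0,"y": 0.0,"z": 0.08,"ax": -0.003,"ay": 0.0,"az": 0.0,"grip": 1.0},
  {"x": 0.0,"y": 0.0,"z": 0.15,"ax": -0.003,"ay": 0.0,"az": 0.0,"grip": 1.0},
  {"x": 0.0,"y": 0.0,"z": 0.17,"ax": -0.003,"ay": 0.0,"az": 0.0,"grip": 1.0},
  {"x": 0.0,"y": 0.0,"z": 0.179,"ax": -0.003,"ay": 0.0,"az": 0.0,"grip": 1.0},
  {"x": 0.0,"y": 0.0,"z": 0.183,"ax": -0.003,"ay": 0.0,"az": 0.0,"grip": 1.0},
  {"x": 0.0,"y": 0.0,"z": 0.183,"ax": -0.003,"ay": 0.0,"az": 0.0,"grip": 1.0},
])

```text
time: 11.05
tool_pos: [0.5373, -0.0075, 0.0114]
tcp_rot: [3.114, 0.405, 0.008]
wrist_force: [0.3, 1.0, 0.2]
width: 0.389
grip_force: 39.9
```

Call:
step_arm([
  {"x": 0.0,"y": 0.0,"z": 0.004,"ax": 0.0,"ay": 0.0,"az": 0.0,"grip": 1.0},
  {"x": 0.0,"y": 0.0,"z": 0.008,"ax": 0.0,"ay": 0.0,"az": 0.0,"grip": 1.0},
  {"x": 0.0,"y": 0.0,"z": 0.01,"ax": 0.0,"ay": 0.0,"az": 0.0,"grip": 1.0},
  {"x": 0.0,"y": 0.0,"z": 0.01,"ax": 0.0,"ay": 0.0,"az": 0.0,"grip": 1.0},
])

```text
time: 11.45
tool_pos: [0.536, -0.0077, 0.005]
tcp_rot: [3.115, 0.404, 0.004]
wrist_force: [0.2, 0.3, -0.4]
width: 0.382
grip_force: 39.9
```

Call:
step_arm([
  {"x": 0.0,"y": 0.0,"z": 0.001,"ax": 0.0,"ay": 0.0,"az": 0.0,"grip": 1.0},
  {"x": 0.0,"y": 0.0,"z": 0.002,"ax": 0.0,"ay": 0.0,"az": 0.0,"grip": 1.0},
  {"x": 0.0,"y": 0.0,"z": 0.002,"ax": 0.0,"ay": 0.0,"az": 0.0,"grip": 1.0},
])

```text
time: 11.75
tool_pos: [0.5361, -0.0077, 0.004]
tcp_rot: [3.115, 0.404, 0.004]
wrist_force: [0.3, 0.0, -0.1]
width: 0.389
grip_force: 39.9
```

Call:
step_arm([
  {"x": 0.0,"y": 0.0,"z": 0.001,"ax": 0.0,"ay": 0.0,"az": 0.0,"grip": 1.0},
  {"x": 0.0,"y": 0.0,"z": 0.002,"ax": 0.0,"ay": 0.0,"az": 0.0,"grip": 1.0},
  {"x": 0.0,"y": 0.0,"z": 0.0025,"ax": 0.0,"ay": 0.0,"az": 0.0,"grip": 1.0},
])

```text
time: 12.05
tool_pos: [0.5361, -0.0077, 0.0038]
tcp_rot: [3.115, 0.405, 0.004]
wrist_force: [-3.9, 0.5, 11.4]
width: 0.389
grip_force: 41.2
```

Call:
step_arm([
  {"x": 0.0,"y": 0.0,"z": 0.0,"ax": 0.0,"ay": 0.0,"az": 0.0,"grip": 0.15},
  {"x": 0.0,"y": 0.0,"z": 0.0,"ax": 0.0,"ay": 0.0,"az": 0.0,"grip": 0.0},
  {"x": 0.0,"y": 0.0,"z": 0.0,"ax": 0.0,"ay": 0.0,"az": 0.0,"grip": -0.2},
  {"x": 0.0,"y": 0.0,"z": 0.0,"ax": 0.0,"ay": 0.0,"az": 0.0,"grip": -0.2},
  {"x": 0.0,"y": 0.0,"z": 0.0,"ax": 0.0,"ay": 0.0,"az": 0.0,"grip": -0.2},
  {"x": 0.0,"y": 0.0,"z": -0.04,"ax": 0.0,"ay": 0.0,"az": 0.0,"grip": -0.2},
  {"x": 0.0,"y": 0.0,"z": -0.1,"ax": 0.0,"ay": 0.0,"az": 0.0,"grip": -0.2},
  {"x": 0.0,"y": 0.0,"z": -0.2,"ax": 0.0,"ay": 0.0,"az": 0.0,"grip": -0.2},
  {"x": 0.0,"y": 0.0,"z": -0.3,"ax": 0.0,"ay": 0.0,"az": 0.0,"grip": -0.2},
  {"x": 0.0,"y": 0.0,"z": -0.3,"ax": 0.0,"ay": 0.0,"az": 0.0,"grip": -0.2},
])

```text
time: 13.05
tool_pos: [0.5416, -0.0079, 0.1613]
tcp_rot: [3.112, 0.404, 0.028]
wrist_force: [0.9, 0.2, 0.6]
width: 0.6
grip_force: 0.0
```

```bash
python3 - <<'E'
from h import *
a=snap('wrist','w4');print(bot.read_state()['wrist_force'])
E
```

```text
[ 1.07381978  0.83933594 -0.15647844]
```

View pics/w4.png

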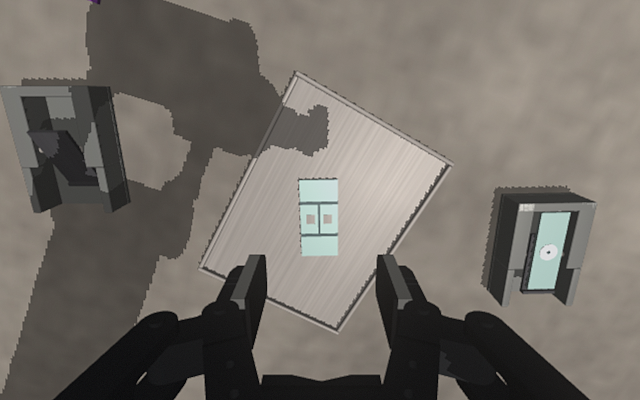

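The wrist view shows the H-slide lying flat and face up inside the tray, at columns 299–338 and rows 179–256. The round-window slide is undisturbed in its rest at (548,252), and the robot is clear of everything.

```bash
python3 -c "
from workcell import bot
print(bot.finish_job())"
```

```text
the job is handed in; nothing more can be done
None
```

The H-grooved slide was tipped up, gripped by its raised end and lowered into the steel tray, where the last image shows it flat and face up; the round-window slide is still in its own rest, and the job was handed in at about 13 s (the hand-in returned no verdict).

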